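Sizing a washed straw on the organiser's hole plate

TASK

Lay the loose hole plate on the white straw organiser and press it straight down until both orange hooks have clicked over it. Then take the steel straw from the red-ringed bore of the drying rack and size it on the plate: find the narrowest hole it goes through, offering it to the next narrower one to see that this refuses it, and leave it standing in the hole of its size, on the floor of the box. Leave the other straws in the rack and the rest of the counter as it is.

Things in the scene. Friction and masses are not known exactly. Their poses are not given: they have to be found in the camera images.
- organiser: white open straw box fixed to the counter, 56 mm (x) by 180 mm (y), 92 mm high, 4 mm walls and floor, cross dividers at y = 0 and +/-43 mm. Origin: centre of underside, z up. Orange snap hooks at its ends (y = +/-95 mm), 117 mm high, have sloped noses reaching in. The plate, either way round, lies level on the rim along y, its underside 92 mm up, under both noses
- plate: loose steel plate 60 (x) by 184 (y) by 8 mm, 180 g, flat on the counter. Origin: centre of its flat underside, z up. On its middle a black grip tab 40 (x) by 14 (y) by 36 mm high. Two ribs under its ends (41 mm long, 6 mm deep) drop inside the box, 3.5 mm play in x. Pushing it past the hooks takes about 8 to 13 N, 16 to 3 mm above its seat; then it has 1 mm of play. Holes in a row along y
- hook_left (a joint): snap hook at the organiser's +y end: angle in rad by which it is bent outward; 0 at rest, about 0.04 to 0.06 while the plate passes its nose, back to 0 when it has clicked over the plate's edge
- hook_right (a joint): the same at the organiser's -y end
- hole0 (a point): centre of the mouth of the narrowest hole, 7.5 mm across, in the top face of the plate (66 mm from its middle, towards -y of the plate)
- hole1 (a point): centre of the mouth of the second hole, 10.5 mm across, in the top face (28 mm from the middle, -y)
- hole2 (a point): centre of the mouth of the third hole, 13.5 mm across, in the top face (28 mm from the middle, +y)
- hole3 (a point): centre of the mouth of the widest hole, 16.5 mm across, in the top face (66 mm from the middle, +y)
- rack: bamboo-coloured drying rack fixed to the counter, 135 mm (x) by 184 mm (y), 106 mm high; its sloped face looks to its -x and up, with three bores in a row along y, 50 mm apart, 16.5 mm across, 70 mm deep, that lean 28 degrees from vertical towards its -x. Origin at the centre of its underside, z up
- red_bore (a point): centre of the mouth of the bore with the red ring round it, at the +y end of the row, on the rack's sloped face. The straw that stands in it is the one to be sized (its origin is about 25 mm further out along the bore)
- straw_a: steel straw, 190 mm, about 30 g; its ends taper over 4 mm to a face 4 mm smaller. The three straws are 9, 12 and 15 mm across; which of them stands in the red bore varies. Origin at mid-length on its axis, z along it, up and out of the rack. Stands loosely in a bore, leaning 28 to 36 degrees from vertical, its upper 120 mm free
- straw_b: steel straw, 190 mm, about 30 g; its ends taper over 4 mm to a face 4 mm smaller. The three straws are 9, 12 and 15 mm across; which of them stands in the red bore varies. Origin at mid-length on its axis, z along it, up and out of the rack. Stands loosely in a bore, leaning 28 to 36 degrees from vertical, its upper 120 mm free
- straw_c: steel straw, 190 mm, about 30 g; its ends taper over 4 mm to a face 4 mm smaller. The three straws are 9, 12 and 15 mm across; which of them stands in the red bore varies. Origin at mid-length on its axis, z along it, up and out of the rack. Stands loosely in a bore, leaning 28 to 36 degrees from vertical, its upper 120 mm free
- straw_a_foot (a point): centre of the lower end face of straw_a, 95 mm below its origin along its axis
- straw_b_foot (a point): centre of the lower end face of straw_b, 95 mm below its origin along its axis
- straw_c_foot (a point): centre of the lower end face of straw_c, 95 mm below its origin along its axis
- cup: bystander: blue mug, 84 mm across and 68 mm high, handle on one side. Origin at the centre of its underside. To be left where it is
- tamper: bystander: coffee tamper, 58 mm base, 90 mm high, on a 6 mm rubber mat. Origin at the centre of its underside. To be left where it is
- pitcher: bystander: steel milk pitcher, 90 mm across, 105 mm high, loop handle. Origin at the centre of its underside. To be left where it is
- syrup: bystander: green bottle with purple cap, 58 mm across, 165 mm high. Origin at the centre of its underside. To be left where it is
- tumbler: bystander: drinking glass, 76 mm across, 100 mm high. Origin at the centre of its underside. To be left where it is
- jar: bystander: amber jar with dark lid, 60 mm across, 95 mm high. Origin at the centre of its underside. To be left where it is
- portafilter: bystander: portafilter lying on the counter, about 210 mm long, 30 mm high. Origin at the centre of its underside. To be left where it is
- cup_lid: bystander: black disc lid, 90 mm across, 12 mm thick, flat on the counter. Origin at the centre of its underside. To be left where it is
Things that resemble listed ones, but are neither listed nor needed, are in the scene too. What is shaped like the rack but turquoise is not meant.

How it is judged:
By the outcome, as a careful person would: the job done as asked, in the order asked, and still so for the second after the job is handed in, with the robot touching nothing.
It also fails if it takes over 67 s, if anything falls off the work surface, if the arm or the gripper's body presses on something with over 40 N, if the wrist force passes 120 N, or if a joint passes its speed limit or range.

ROBOT

A 6-joint arm with a two-finger parallel gripper is mounted at the origin on the work surface. World frame = base frame: x ahead of the robot, y to its left, z up, the work surface at z = 0. Lengths are in mm, angles in rad, forces in N, time in s.
With the tool pointing down it reaches from about 400 to 925 mm from the base axis. Payload 12.5 kg.
Tool frame: the origin (TCP) lies at the very end of the fingers, on their centre line; the grasp point (between the pads) lies 19 mm behind it; z points along the fingers, y is the line along which they close (so a half turn about z gives the same grasp; the last joint's range is limited). The gripper opens to 95 mm and grips with 3 to 60 N. Pads are 20 mm wide; open, the fingers measure 119 mm over their backs; the gripper's body (75 mm by 180 mm) begins 59 mm behind the grasp point.
Start: joints at [-1.337, 0.491, 1.559, -0, 1.092, -0.106], TCP at [208.335, -589.274, 214.661] pointing down, gripper open.
Joint ranges: [-3.1, 3.1], [-0.84, 2.19], [0.05, 2.79], [-1.13, 4.28], [0.06, 2.93], [-2.69, 2.69]. Speed limits (rad/s): [2.22, 2.22, 2.79, 3.14, 3.14, 3.14].

INTERFACE

Orientations are given as [roll, pitch, yaw] about the fixed x, y, z axes, in that order (R = Rz(yaw) Ry(pitch) Rx(roll)).
In Python, from cell import state, imaging, env, spot_in, mark_of gives the robot as it stands. The module is installed in compiled form; this text tells all that it offers.
- The arm moves only by the tool step_arm, never from a script. Its argument "increments" is a list of rows, each an object with "slide": the shift along the tool's x, y, z in m, a list of three; "roll": the turn about the tool's z in rad. A call has 1 to 5 rows; each row is the pose to reach, as a shift and turn from the pose commanded when the call began, along the tool's axes at that moment; what a row does not reach only later rows make up. A row lasts 1/8 s, in which the tool goes at most 62.5 mm and 10.7 degrees, less where a joint would pass 70% of its speed; a pose out of reach is approached as far as the arm can. A call with a gripper value outside its range is refused whole. "fingers" is the opening, from 0 (shut) to 1 (fully open), set as the call begins (left out, the last holds). The fingers move at their own pace and stop on an object; the grip force is fixed at half the most. Time passes only in rows, so rows that repeat a pose let the fingers close. It gives the time, the measured TCP pose, the force, the opening and the grip force at its end, in the units of the state.
- state(): the state, without advancing time (a new reading comes with each control period).
- imaging.read_camera(name): name is "scene" or "top" or "wrist"; returns a dict with "color" (420x560x3 uint8, red, green, blue), "z_map" (420x560 float32, mm along the optical axis (not along the pixel's ray), 0 where there is no reading), "intrinsics" (3x3 intrinsics, pixels), "camera_from_world" (4x4, takes a point from world to camera coordinates). Camera axes: x right, y up, looking along -z (the intrinsics and any distortion apply to the point x, -y, -z); pixel columns grow to the right and rows downward; lengths in mm; the calibration is good to about 2 mm. A picture is of the moment at which its call begins.
- env.job_done(): hands the job in; it is judged then, once.
Trained networks look in the newest picture that a camera, given by its name, has taken for a name from the list of things; names that differ only in an ending like _2 or _b are one class to them, and where a whole thing is asked for, a point or a joint stands for the part that bears it (a point fixed in the world has none). Each returns a list of dicts, best first, with "confidence" (0 to 1); they miss things now and then, are a little off and sometimes report something else, mostly with a low value. They report only what shows in the picture. A call takes as long as a camera call. They do not tell look-alikes from the thing itself.
- spot_in(camera, target): "bbox" ([left, top, right, bottom] in pixels, round what is visible of it).
- mark_of(camera, target): "uv" ([column, row] in pixels: a listed point, or the origin of a listed thing).
The state is a dict: "t": time; "joints": joint angles; "qvel": joint speeds; "tau": joint torques, N m; "eef_pos": TCP position; "tcp_rot": TCP orientation; "ft_force": force on the tool from outside, world axes, zero at the start; "moment": the same for the moment, N m; "opening": opening from 0.0 (shut) to 1.0 (fully open); "grip_force": force on a finger pad.
Only numpy, scipy, OpenCV 4.12 (cv2) and the standard library are available. Lean on these libraries where they do the work, as an engineer would, in place of code of your own. Each camera call takes 0.05 s, during which the arm holds its last target. There are 200 camera calls.

## Working session

There is one attempt and no reset: what is moved stays moved. The work goes in short steps, Python scripts to look and compute and a tool call to move; the robot and the scene stay as the last step left them, time stands still between calls to the robot, and variables do not carry over. Pictures are saved under pics/ and viewed, at most 10 in all, crops included, and the job is handed in when it is done.

Besides the shell and the picture viewer there is one more tool, called after "Emit:" in YAML: its name, and indented under it one key for each argument. step_arm: Moves the arm, as the interface text tells. Its arguments: {"type":"object","properties":{"increments":{"type":"array"},"fingers":{"type":"number"}},"required":["increments"]}

```bash
mkdir -p pics
cat > h.py <<'E'
import numpy as np, cv2
from scipy.spatial.transform import Rotation as Rn
from cell import state, imaging, env, spot_in, mark_of
def cam(n):
    c=imaging.read_camera(n); c['K']=np.array(c['intrinsics']); c['T']=np.array(c['camera_from_world']); return c
def save(c,name,box=None,scale=1):
    im=c['color'][:,:,::-1]
    if box: l,t,r,b=box; im=im[t:b,l:r]
    if scale!=1: im=cv2.resize(im,None,fx=scale,fy=scale,interpolation=cv2.INTER_CUBIC)
    cv2.imwrite('pics/'+name,im)
def ray(c,uv):
    K,T=c['K'],c['T']; x=(uv[0]-K[0,2])/K[0,0]; y=(uv[1]-K[1,2])/K[1,1]
    R=T[:3,:3]; o=-R.T@T[:3,3]; return o,R.T@np.array([x,-y,-1.])
def atz(c,uv,z):
    o,d=ray(c,uv); return o+d*(z-o[2])/d[2]
def pt(c,uv):
    o,d=ray(c,uv); return o+d*c['z_map'][int(round(uv[1])),int(round(uv[0]))]
def proj(c,p):
    q=c['T'][:3,:3]@np.array(p)+c['T'][:3,3]; return np.array([c['K'][0,0]*q[0]/-q[2]+c['K'][0,2], c['K'][1,1]*-q[1]/-q[2]+c['K'][1,2]])
def cloud(c):
    v,u=np.mgrid[0:420,0:560]; K,T=c['K'],c['T']; z=c['z_map']
    P=np.stack([(u-K[0,2])/K[0,0]*z,-(v-K[1,2])/K[1,1]*z,-z],-1)
    return (P-T[:3,3])@T[:3,:3]
def tool():
    s=state(); return np.array(s['eef_pos']),Rn.from_euler('xyz',s['tcp_rot']).as_matrix()
E
python3 - <<'E'
from h import *
np.set_printoptions(precision=1,suppress=True)
print({k:np.round(v,3) for k,v in state().items()})
for n in ['scene','top']:
    c=cam(n); save(c,n+'0.png')
    print(n,'cam at',-c['T'][:3,:3].T@c['T'][:3,3],c['K'][0,0])
    for t in ['organiser','plate','hole0','hole1','hole2','hole3','rack','red_bore','straw_a','straw_a_foot','hook_left','hook_right']:
        try:
            for m in mark_of(n,t)[:3]:
                print(t,np.round(m['uv']),round(m['confidence'],2),pt(c,m['uv']))
        except Exception as e: print(t,e)
E
```

```text
{'t': np.float64(0.0), 'joints': array([-1.3,  0.5,  1.6, -0. ,  1.1, -0.1]), 'qvel': array([ 0.,  0.,  0.,  0., -0.,  0.]), 'tau': array([ -0. , -61.3, -25.8,   0.1,   0. ,  -0. ]), 'eef_pos': array([ 208.3, -589. ,  214.1]), 'tcp_rot': array([-3.1, -0. ,  0.3]), 'ft_force': array([-0.5, -0.4,  0.3]), 'moment': array([ 0.,  0., -0.]), 'grip_force': np.float64(0.0), 'opening': np.float64(0.998)}
scene cam at [1329.2 -414.6  957. ] 431.61337813323956
organiser [329. 240.] 0.91 [645.9   8.8  35.2]
organiser [402. 183.] 0.39 [1329.2 -414.6  957. ]
plate [384. 180.] 0.62 [474.7 293.   26.3]
hole0 [365. 173.] 0.88 [410.7 262.3  15.4]
hole0 [403. 183.] 0.66 [487.9 362.4   3. ]
hole0 [390. 180.] 0.6 [466.1 327.3  10.3]
hole1 [365. 173.] 0.88 [410.7 262.3  15.4]
hole1 [403. 183.] 0.66 [487.9 362.4   3. ]
hole1 [390. 180.] 0.6 [466.1 327.3  10.3]
hole2 [365. 173.] 0.88 [410.7 262.3  15.4]
hole2 [403. 183.] 0.66 [487.9 362.4   3. ]
hole2 [390. 180.] 0.6 [466.1 327.3  10.3]
hole3 [365. 173.] 0.88 [410.7 262.3  15.4]
hole3 [403. 183.] 0.66 [487.9 362.4   3. ]
hole3 [390. 180.] 0.6 [466.1 327.3  
[... 1500 characters left out ...]
.64 [440.2 283.8  10.4]
rack [447. 270.] 0.88 [ 364.7 -530.8   87.7]
rack [366. 197.] 0.87 [ 584.3 -293.8  100.4]
red_bore [362. 177.] 0.87 [ 645.6 -284.2   93.6]
red_bore [454. 255.] 0.71 [ 410.4 -548.8  101.8]
straw_a [355. 213.] 0.6 [ 537.6 -261.9   82.9]
straw_a [354. 192.] 0.5 [ 593.6 -250.4  163.2]
straw_a [356. 175.] 0.48 [ 646.6 -259.2  131.8]
hook_left it knows: cup, cup_lid, hole, jar, organiser, pitcher, plate, portafilter, rack, red_bore, straw, straw_a_foot, straw_b_foot, straw_c_foot, syrup, tamper, tumbler
hook_right it knows: cup, cup_lid, hole, jar, organiser, pitcher, plate, portafilter, rack, red_bore, straw, straw_a_foot, straw_b_foot, straw_c_foot, syrup, tamper, tumbler
```

View pics/scene0.png

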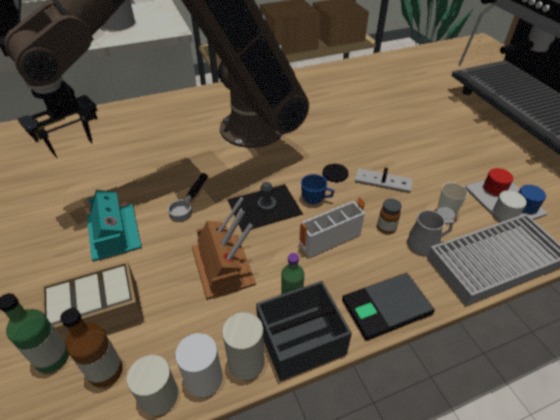

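View pics/top0.png

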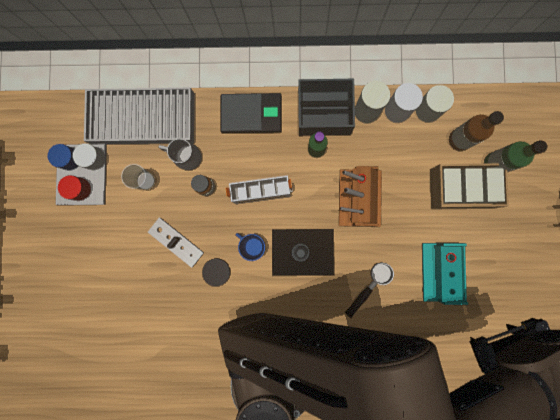

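The scene view shows the plate at (384,180), the organiser at (332,228), the brown rack with three straws at (222,250) and its turquoise look-alike at (112,228). In the top view they are at (175,243), (261,189), (360,195) and (445,272).

Run:
```python
from h import *
np.set_printoptions(precision=1,suppress=True)
c=cam('top'); P=cloud(c); im=c['color'].astype(int)
def rect(m,name):
    q=P[m][:,:2].astype(np.float32); print(name,len(q),cv2.minAreaRect(q), 'z',np.percentile(P[m][:,2],[5,50,95]))
v,u=np.mgrid[0:420,0:560]
reg=(u>145)&(u<206)&(v>213)&(v<272)
rect(reg&(P[...,2]>5)&(P[...,2]<18),'plate'); rect(reg&(P[...,2]>32),'tab')
reg=(u>222)&(u<297)&(v>170)&(v<206)
rect(reg&(P[...,2]>84)&(P[...,2]<96),'org rim'); rect(reg&(P[...,2]>105),'hooks')
org=reg&(im[...,0]-im[...,2]>70)&(P[...,2]>60)
rect(org,'orange')
reg=(u>330)&(u<385)&(v>160)&(v<230)
rect(reg&(P[...,2]>10)&(P[...,2]<108),'rack')
w=cam('wrist'); p,R=tool(); print('wrist cam in tool',R.T@(-w['T'][:3,:3].T@w['T'][:3,3]-p),'\n',R.T@w['T'][:3,:3].T,w['K'][0,0])
save(c,'zoomtop.png',(140,150,390,285),3.2)
```

```text
plate 994 ((449.7383117675781, 301.24908447265625), (185.48585510253906, 178.77243041992188), 2.7536680698394775) z [ 7.3 12.3 16.6]
tab 90 ((465.5603332519531, 118.14301300048828), (33.412025451660156, 403.72265625), 3.763864755630493) z [  36.1   47.9 1263.4]
org rim 243 ((615.7232666015625, 23.53704833984375), (56.99262237548828, 186.39987182617188), 6.954347610473633) z [85.2 90.3 94.2]
hooks 61 ((542.9722900390625, 20.07495880126953), (178.5367889404297, 194.68482971191406), 4.788479328155518) z [ 106.6  115.2 1263.4]
orange 63 ((542.9722900390625, 20.07495880126953), (178.5367889404297, 194.68482971191406), 4.788479328155518) z [ 103.   114.1 1263.4]
rack 1962 ((592.4730224609375, -290.78466796875), (134.3287353515625, 184.72299194335938), 87.77436828613281) z [ 10.8  80.3 103.2]
wrist cam in tool [  73.3    1.2 -169.4] 
 [[ 0.   1.   0.3]
 [ 1.  -0.   0. ]
 [ 0.   0.3 -1. ]] 318.78224368387924
```

View pics/zoomtop.png

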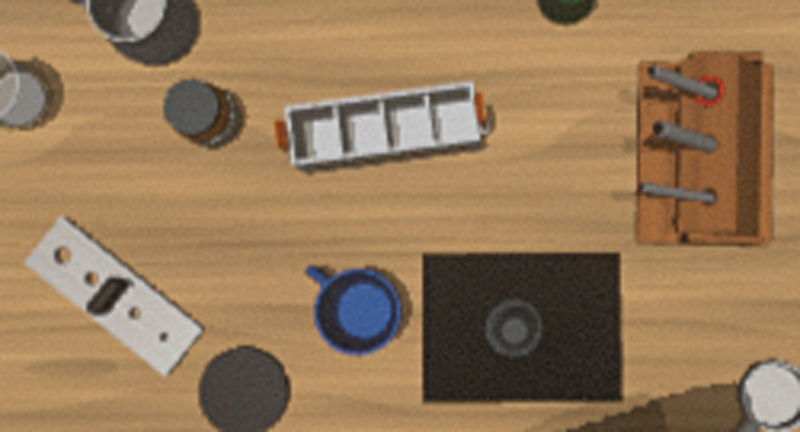

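The zoomed top view shows the plate's wide hole at its upper left (62,255) and the narrow one at its lower right (164,336). The organiser is turned about 7°. The brown rack's straws lean towards +y, with the red ring at (710,90).

```bash
cat >> h.py <<'E'
def wrap(a): return (a+np.pi)%(2*np.pi)-np.pi
def plan(pos,yaw=None):
    """print one slide/roll to a target TCP position (mm) and tool yaw (deg, mod 180), tool pointing down"""
    p,R=tool(); y0=state()['tcp_rot'][2]
    d=R.T@(np.array(pos)-p); r=0 if yaw is None else -wrap(np.radians(yaw)-y0)
    print('slide',np.round(d/1000,4),'roll',round(r,3),'rows',round(max(np.linalg.norm(d)/62.5,abs(np.degrees(r))/10.7),1),'rot',np.round(np.degrees(state()['tcp_rot']),2))
E
python3 - <<'E'
from h import *
plan((560,-350,340));
E
```

```text
slide [ 0.4113 -0.1084 -0.1254] roll 0 rows 7.1 rot [179.99   0.    19.47]
```

Emit:
step_arm:
  increments:
    - {"slide": [0.04,-0.01,-0.04],"roll": 0}
    - {"slide": [0.085,-0.02,-0.075],"roll": 0}
    - {"slide": [0.13,-0.033,-0.1],"roll": 0}
    - {"slide": [0.18,-0.045,-0.12],"roll": 0}
    - {"slide": [0.23,-0.06,-0.125],"roll": 0}

```text
t: 1.82
eef_pos: [406.6, -455.3, 341.2]
tcp_rot: [3.139, -0.001, 0.34]
ft_force: [-0.5, -1.2, 0.0]
opening: 0.998
grip_force: 0.0
```

Emit:
step_arm:
  increments:
    - {"slide": [0.05,-0.013,0],"roll": 0}
    - {"slide": [0.1,-0.027,0],"roll": 0}
    - {"slide": [0.15,-0.04,0],"roll": 0}
    - {"slide": [0.18,-0.048,0],"roll": 0}
    - {"slide": [0.18,-0.048,0],"roll": 0}

```text
t: 2.45
eef_pos: [560.2, -349.3, 339.2]
tcp_rot: [-3.141, 0.0, 0.342]
ft_force: [-0.2, -0.2, 1.0]
opening: 0.998
grip_force: 0.0
```

Run:
```python
from h import *
np.set_printoptions(precision=1,suppress=True)
s=state();print(s['t'],s['eef_pos'],s['ft_force'])
c=cam('wrist'); save(c,'w1.png',None,1.4)
for t in ['red_bore','straw_a','rack','straw_a_foot']:
    for m in mark_of('wrist',t)[:4]: print(t,m['uv'],round(m['confidence'],2),pt(c,m['uv']))
np.savez('w1.npz',color=c['color'],z=c['z_map'],K=c['K'],T=c['T'])
plan((560,0,340))
```

```text
2.45 [ 560.2 -349.3  339.2] [-0.2 -0.2  1. ]
red_bore [369.3, 319.9] 0.62 [ 396.7 -550.6   76.8]
red_bore [256.5, 102.5] 0.56 [ 641.1 -286.5   93.7]
straw_a [238.5, 91.3] 0.87 [ 644.8 -266.6  125.7]
straw_a [211.9, 172.4] 0.59 [ 543.9 -262.8  116.6]
rack [356.0, 316.8] 0.94 [ 398.2 -526.1   83.1]
rack [259.7, 141.7] 0.82 [ 598.  -305.9  102.9]
slide [ 0.1 -0.3 -0. ] roll 0 rows 5.6 rot [180.    0.   19.4]
```

View pics/w1.png

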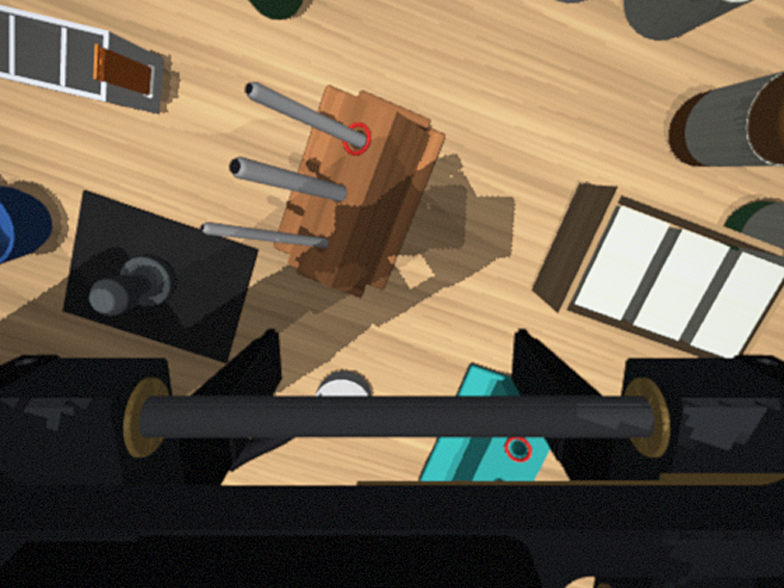

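The wrist view shows the rack with the red-ringed bore at (357,138) of the enlarged picture. Its straw looks like the medium one: the middle one is thicker and the near one thinner.

Emit:
step_arm:
  increments:
    - {"slide": [0.02,-0.06,0],"roll": -0.15}
    - {"slide": [0.04,-0.12,0],"roll": -0.3}
    - {"slide": [0.06,-0.18,0],"roll": -0.45}
    - {"slide": [0.08,-0.24,0],"roll": -0.6}
    - {"slide": [0.09,-0.3,0],"roll": -0.7}

```text
t: 3.32
eef_pos: [543.5, -38.1, 339.8]
tcp_rot: [3.141, -0.0, 1.042]
ft_force: [0.8, 0.8, 0.4]
opening: 1.004
grip_force: 0.0
```

Run:
```python
from h import *
np.set_printoptions(precision=1,suppress=True)
s=state();print(s['t'],s['eef_pos'],s['ft_force'])
c=cam('wrist'); save(c,'w2.png',None,1.4)
np.savez('w2.npz',color=c['color'],z=c['z_map'],K=c['K'],T=c['T'])
for t in ['organiser','plate','hole']:
    for m in mark_of('wrist',t)[:4]: print(t,m['uv'],round(m['confidence'],2),pt(c,m['uv']))
t=cam('top')
h0=atz(t,(191,255),14); h3=atz(t,(159.4,229.7),14); print(h0,h3,(h0+h3)/2)
plan((350,240,300),120)
```

```text
3.325 [543.5 -38.1 339.8] [0.8 0.8 0.4]
organiser [302.9, 108.3] 0.62 [612.4  26.4  79. ]
hole [100.1, 42.6] 0.89 [412.9 248.5  13.6]
hole [96.8, 6.6] 0.62 [436.2 288.8   9.1]
[412.9 252.3  14. ] [494.7 355.   14. ] [453.8 303.7  14. ]
slide [ 0.1 -0.3  0. ] roll -1.056 rows 5.7 rot [179.9   0.   59.5]
```

View pics/w2.png

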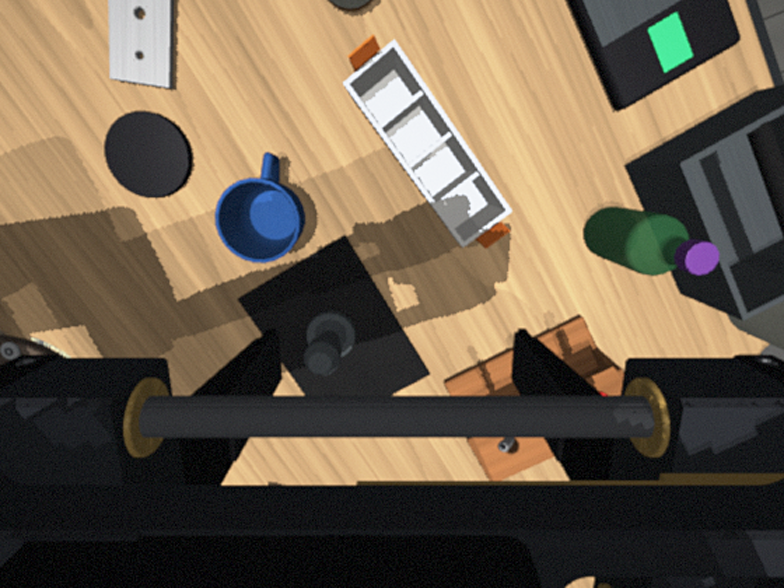

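The organiser runs from (370,60) to (485,235) in the enlarged view and is empty. The narrow end of the plate is at upper left.

Run:
```python
from h import *
np.set_printoptions(precision=1,suppress=True)
plan((524,248,260),141.3)
d=np.load('w2.npz'); c=dict(K=d['K'],T=d['T'],z_map=d['z'],color=d['color']); P=cloud(c)
b=(P[...,0]>550)&(P[...,0]<690)&(P[...,1]>-100)&(P[...,1]<140)
for z in [(86,97),(70,97)]:
    q=P[b&(P[...,2]>z[0])&(P[...,2]<z[1])&(c['color'].min(-1)>110)]; print(len(q),cv2.minAreaRect(q[:,:2].astype(np.float32)),np.median(q[:,2]))
im=c['color'].astype(int)
o=P[b&(im[...,0]-im[...,2]>90)&(im[...,0]>140)&(P[...,2]>70)]
for s in (o[:,1]>30,o[:,1]<30): print('hook',s.sum(),np.median(o[s],0),o[s].min(0),o[s].max(0))
```

```text
slide [ 0.2 -0.2  0.1] roll -1.427 rows 7.6 rot [179.9   0.   59.5]
1365 ((617.1907958984375, 26.39556121826172), (56.212432861328125, 180.27015686035156), 7.067714214324951) 91.12851588122409
1844 ((617.404541015625, 24.591148376464844), (56.219818115234375, 183.89752197265625), 7.059094429016113) 90.67708340698468
hook 263 [605.7 118.9 110.9] [592.3 113.8  77.2] [618.8 124.9 118.3]
hook 113 [630.9 -61.9 117. ] [580.3 -71.7 102.9] [641.6  23.8 509.2]
```

Emit:
step_arm:
  increments:
    - {"slide": [0.045,-0.03,0.01],"roll": -0.17}
    - {"slide": [0.09,-0.062,0.025],"roll": -0.35}
    - {"slide": [0.14,-0.095,0.045],"roll": -0.53}
    - {"slide": [0.187,-0.128,0.065],"roll": -0.71}
    - {"slide": [0.2365,-0.162,0.08],"roll": -0.89}

```text
t: 4.2
eef_pos: [524.8, 246.7, 258.6]
tcp_rot: [-3.141, 0.0, 1.932]
ft_force: [1.1, 0.1, 0.5]
opening: 1.001
grip_force: 0.0
```

Emit:
step_arm:
  increments:
    - {"slide": [0,0,0],"roll": -0.18}
    - {"slide": [0,0,0],"roll": -0.36}
    - {"slide": [0,0,0],"roll": -0.537}
    - {"slide": [0,0,0],"roll": -0.537}

```text
t: 4.7
eef_pos: [525.0, 245.3, 259.3]
tcp_rot: [-3.141, 0.0, 2.463]
ft_force: [0.7, -0.4, 0.0]
opening: 0.997
grip_force: 0.0
```

Run:
```python
from h import *
np.set_printoptions(precision=4,suppress=True)
s=state();print(s['t'],s['eef_pos'],s['ft_force'])
c=cam('wrist'); save(c,'w3.png',None,1.4); P=cloud(c)
b=(P[...,0]>360)&(P[...,0]<560)&(P[...,1]>200)&(P[...,1]<400)
for z in [(10,18),(30,60)]:
    q=P[b&(P[...,2]>z[0])&(P[...,2]<z[1])]; print(len(q),cv2.minAreaRect(q[:,:2].astype(np.float32)),np.percentile(q[:,2],[5,50,95]))
for m in mark_of('wrist','hole')+mark_of('wrist','plate'): print(m['uv'],round(m['confidence'],2),pt(c,m['uv']),atz(c,m['uv'],14))
```

```text
4.7 [525.0201 245.2715 259.3299] [ 0.7336 -0.4251  0.0296]
6968 ((440.5953674316406, 285.80523681640625), (231.90126037597656, 59.85959243774414), 51.556583404541016) [11.5603 13.1672 14.5711]
427 ((455.2593994140625, 304.1164855957031), (12.707498550415039, 38.14111328125), 51.18462371826172) [47.2267 48.8508 50.2035]
[306.6, 104.4] 0.86 [470.9971 328.1118  -0.0075] [470.9448 326.8703  14.    ]
[260.9, 106.7] 0.74 [436.422  280.7113  -0.152 ] [437.51   281.0214  14.    ]
[230.6, 111.7] 0.73 [418.0349 247.5095  11.1099] [418.3903 247.8043  14.    ]
[283.4, 106.6] 0.8 [456.1822 301.7518  49.706 ] [454.9375 302.8485  14.    ]
```

View pics/w3.png

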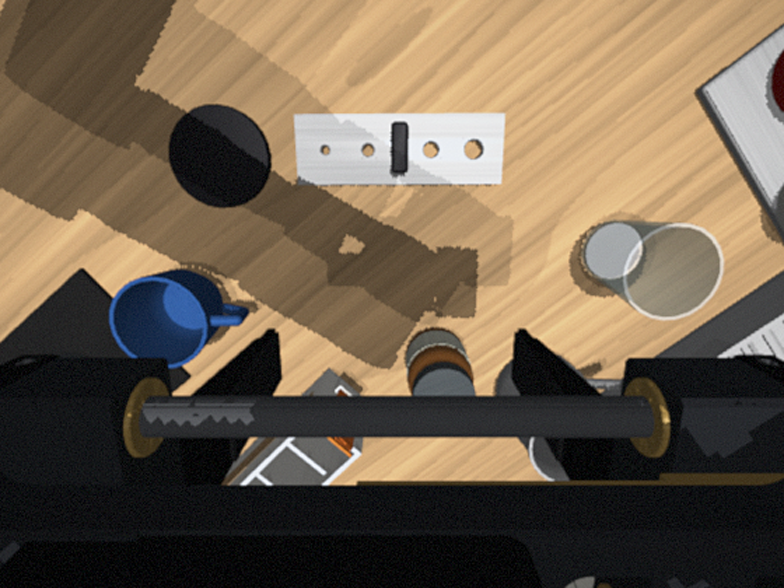

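The plate lies with hole0 to hole3 from left to right in the enlarged view, at (325,150), (368,150), (431,150) and (473,149). Its tab is at (400,148), level with the tool's axes.

Emit:
step_arm:
  increments:
    - {"slide": [0.023,0.0005,0.04],"roll": 0}
    - {"slide": [0.046,0.001,0.08],"roll": 0}
    - {"slide": [0.069,0.001,0.12],"roll": -0.006}
    - {"slide": [0.0913,0.0017,0.16],"roll": -0.006}
    - {"slide": [0.0913,0.0017,0.18],"roll": -0.006}

```text
t: 5.48
eef_pos: [452.4, 305.3, 77.8]
tcp_rot: [-3.139, -0.001, 2.471]
ft_force: [0.2, -0.7, -0.1]
opening: 0.998
grip_force: 0.0
```

Emit:
step_arm:
  increments:
    - {"slide": [0,0,0.025],"roll": 0}
    - {"slide": [0,0,0.045],"roll": 0}
    - {"slide": [0,0,0.06],"roll": 0}
    - {"slide": [0,0,0.06],"roll": 0}

```text
t: 5.98
eef_pos: [453.7, 304.8, 18.8]
tcp_rot: [-3.14, -0.001, 2.471]
ft_force: [0.2, -0.6, -0.1]
opening: 1.004
grip_force: 0.0
```

Run:
```python
from h import *
np.set_printoptions(precision=2,suppress=True)
s=state();print(s['t'],s['eef_pos'],s['ft_force'],np.degrees(s['tcp_rot']))
c=cam('wrist'); save(c,'w4.png',None,1.0)
P=cloud(c)
b=(P[...,0]>430)&(P[...,0]<480)&(P[...,1]>280)&(P[...,1]<330)
q=P[b&(P[...,2]>42)&(P[...,2]<60)&(c['color'].max(-1)<70)]; print(len(q),cv2.minAreaRect(q[:,:2].astype(np.float32)))
q=P[(P[...,2]>8)&(P[...,2]<17)&(c['color'].min(-1)>100)]; print(len(q),cv2.minAreaRect(q[:,:2].astype(np.float32)), np.median(q[:,2]))
```

```text
5.975 [453.66 304.8   18.85] [ 0.2  -0.64 -0.13] [-179.92   -0.03  141.6 ]
1321 ((455.4559631347656, 304.7701110839844), (13.628280639648438, 39.729732513427734), 51.475738525390625)
1995 ((451.9245910644531, 307.7425231933594), (184.67269897460938, 49.49879837036133), 51.73671340942383) 13.281543045993516
```

View pics/w4.png

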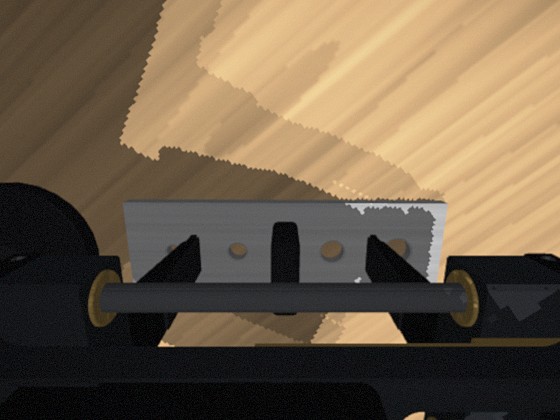

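The tab at (285,265) stands between the fingers. I'm closing them.

Emit:
step_arm:
  increments:
    - {"slide": [-0.0014,0,0],"roll": 0}
    - {"slide": [-0.0014,0,0],"roll": 0}
    - {"slide": [-0.0014,0,0],"roll": 0}
    - {"slide": [-0.0014,0,0],"roll": 0}
    - {"slide": [-0.0014,0,0],"roll": 0}
  fingers: 0

```text
t: 6.65
eef_pos: [454.9, 304.3, 19.7]
tcp_rot: [3.142, 0.0, 2.473]
ft_force: [-0.1, 1.2, 0.2]
opening: 0.529
grip_force: 0.0
```

Emit:
step_arm:
  increments:
    - {"slide": [0,0,0],"roll": 0}
    - {"slide": [0,0,-0.01],"roll": 0}
    - {"slide": [0,0,-0.02],"roll": 0}

```text
t: 7.02
eef_pos: [455.0, 304.3, 40.4]
tcp_rot: [3.142, 0.0, 2.473]
ft_force: [-0.2, 0.5, 0.2]
opening: 0.218
grip_force: 0.0
```

Closing takes about 1.1 s. I'll lower again and let the fingers finish.

Emit:
step_arm:
  increments:
    - {"slide": [0,0,0.021],"roll": 0}
    - {"slide": [0,0,0.021],"roll": 0}
    - {"slide": [0,0,0.021],"roll": 0}
    - {"slide": [0,0,0.021],"roll": 0}

```text
t: 7.52
eef_pos: [456.1, 304.9, 19.9]
tcp_rot: [3.138, 0.002, 2.473]
ft_force: [2.5, 1.4, 7.3]
opening: 0.145
grip_force: 30.0
```

Emit:
step_arm:
  increments:
    - {"slide": [0,0,-0.015],"roll": 0}
    - {"slide": [0,0,-0.05],"roll": 0}
    - {"slide": [0,0,-0.1],"roll": 0}
    - {"slide": [0,0,-0.14],"roll": 0}
    - {"slide": [0,0,-0.15],"roll": 0}

```text
t: 8.15
eef_pos: [455.2, 304.4, 171.5]
tcp_rot: [3.138, 0.002, 2.473]
ft_force: [0.3, 0.1, -2.8]
opening: 0.144
grip_force: 30.0
```

Emit:
step_arm:
  increments:
    - {"slide": [-0.03,-0.012,0],"roll": -0.15}
    - {"slide": [-0.08,-0.031,0],"roll": -0.31}
    - {"slide": [-0.135,-0.053,0],"roll": -0.47}
    - {"slide": [-0.19,-0.075,0],"roll": -0.63}
    - {"slide": [-0.235,-0.092,0],"roll": -0.79}

```text
t: 8.78
eef_pos: [582.3, 84.2, 167.6]
tcp_rot: [3.142, -0.002, -3.016]
ft_force: [0.3, 0.1, -3.1]
opening: 0.142
grip_force: 30.0
```

Run:
```python
from h import *
np.set_printoptions(precision=2,suppress=True)
s=state();print(s['t'],s['eef_pos'],s['ft_force'],np.degrees(s['tcp_rot']),s['opening'],s['grip_force'])
c=cam('wrist'); save(c,'w5.png',None,1.0)
P=cloud(c); p,R=tool(); L=(P-p)@R   # tool frame
np.savez('w5.npz',color=c['color'],z=c['z_map'],K=c['K'],T=c['T'],p=p,R=R)
m=(np.abs(L[...,2]-5)<8)&(c['color'].min(-1)>90)&(np.abs(L[...,1])<110)&(np.abs(L[...,0])<60)
q=L[m]; print(len(q),cv2.minAreaRect(q[:,:2].astype(np.float32)))
A=np.c_[q[:,:2],np.ones(len(q))]; print('plane',np.linalg.lstsq(A,q[:,2],rcond=None)[0])
m=(L[...,2]<-20)&(L[...,2]>-40)&(c['color'].max(-1)<70)&(np.abs(L[...,1])<9)&(np.abs(L[...,0])<30)
q=L[m]; print('tab',len(q),q.min(0) if len(q) else 0,q.max(0) if len(q) else 0)
```

```text
8.775 [582.31  84.2  167.61] [ 0.33  0.14 -3.09] [ 180.     -0.13 -172.8 ] 0.1420340416887946 29.989838898181915
17069 ((6.510959625244141, 3.474609375), (52.96891784667969, 185.02273559570312), 0.5594872236251831)
plane [-0.   -0.    6.72]
tab 1561 [ -1.49  -8.97 -39.99] [ 22.91   9.   -20.05]
```

View pics/w5.png

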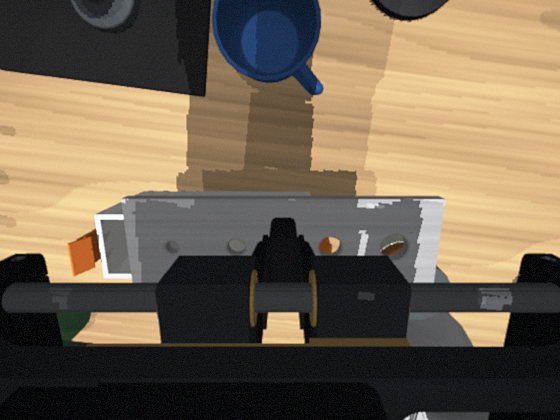

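The plate hangs level in the grip and centred on the fingers (centre at about column 283). The organiser's -y end and its hook show at lower left. I'll step back so the plate and organiser are both visible.

Emit:
step_arm:
  increments:
    - {"slide": [-0.03,-0.02,-0.005],"roll": 0}
    - {"slide": [-0.07,-0.045,-0.005],"roll": 0}
    - {"slide": [-0.105,-0.065,-0.005],"roll": 0}
    - {"slide": [-0.1145,-0.073,-0.005],"roll": 0}
    - {"slide": [-0.1145,-0.073,-0.005],"roll": 0}

```text
t: 9.45
eef_pos: [704.0, 27.6, 172.3]
tcp_rot: [3.141, -0.002, -3.021]
ft_force: [-0.1, 0.8, -2.1]
opening: 0.145
grip_force: 30.0
```

Run:
```python
from h import *
np.set_printoptions(precision=2,suppress=True)
s=state();print(s['t'],s['eef_pos'],s['ft_force'],np.degrees(s['tcp_rot']),s['opening'],s['grip_force'])
c=cam('wrist'); save(c,'w6.png',None,1.0)
P=cloud(c); p,R=tool(); L=(P-p)@R
np.savez('w6.npz',color=c['color'],z=c['z_map'],K=c['K'],T=c['T'],p=p,R=R)
m=(np.abs(L[...,2]-6.5)<4)&(np.abs(L[...,1])<110)&(np.abs(L[...,0])<60)&(c['color'].min(-1)>60)
q=L[m]; r=cv2.minAreaRect(q[:,:2].astype(np.float32)); print('plate',len(q),r,q[:,:2].max(0),q[:,:2].min(0))
m=(P[...,2]>86)&(P[...,2]<96)&(L[...,0]>34)&(L[...,0]<160)&(np.abs(L[...,1])<130)&(c['color'].min(-1)>60)
q=L[m]; r=cv2.minAreaRect(q[:,:2].astype(np.float32)); print('rim',len(q),r,np.median(P[m][:,2]),q.max(0),q.min(0))
n=0
for m in mark_of('wrist','hole'): 
    o,d=ray(c,m['uv']); o=R.T@(o-p); d=R.T@d; print('hole',m['uv'],round(m['confidence'],2),o+d*(6.5-o[2])/d[2])
```

```text
9.45 [703.99  27.56 172.32] [-0.09  0.77 -2.1 ] [ 179.98   -0.14 -173.09] 0.1449157708152744 29.98958855867386
plate 17731 ((4.120393753051758, -1.6117172241210938), (53.03496551513672, 184.95848083496094), 0.017926719039678574) [30.63 90.86] [-22.43 -94.09]
rim 4146 ((86.32916259765625, 9.130813598632812), (190.07191467285156, 55.89463424682617), 89.95050048828125) 91.14308356486477 [114.31 104.18  86.96] [ 58.41 -85.92  79.46]
hole [231.9, 247.0] 0.98 [  0.66 -31.32   6.5 ]
hole [392.7, 248.2] 0.94 [-0.11 63.52  6.5 ]
hole [329.8, 248.0] 0.92 [ 0.02 26.39  6.5 ]
```

View pics/w6.png

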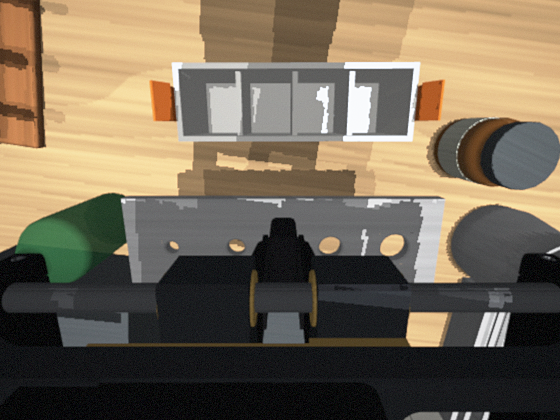

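Both are in view. The plate spans columns 122–445 and the organiser rim 175–418, with the orange hooks outside it, and the two are parallel. The remaining shift is about 86 mm in tool x and 11 mm in y.

Emit:
step_arm:
  increments:
    - {"slide": [0.02,0.003,0],"roll": 0}
    - {"slide": [0.05,0.006,0],"roll": 0}
    - {"slide": [0.075,0.01,0],"roll": 0}
    - {"slide": [0.0859,0.0113,0],"roll": 0}
    - {"slide": [0.0859,0.0113,0],"roll": 0}

```text
t: 10.18
eef_pos: [617.8, 28.9, 174.2]
tcp_rot: [-3.141, 0.001, -3.02]
ft_force: [0.1, 1.2, -1.4]
opening: 0.148
grip_force: 30.0
```

Emit:
step_arm:
  increments:
    - {"slide": [0,0,0.015],"roll": 0}
    - {"slide": [0,0,0.03],"roll": 0}
    - {"slide": [0,0,0.042],"roll": 0}
    - {"slide": [0,0,0.042],"roll": 0}

```text
t: 10.68
eef_pos: [617.7, 28.5, 130.0]
tcp_rot: [3.141, -0.002, -3.021]
ft_force: [-0.1, -0.1, -1.5]
opening: 0.146
grip_force: 30.0
```

Run:
```python
from h import *
s=state();print(s['t'],s['eef_pos'],s['ft_force'],np.degrees(s['tcp_rot']),s['opening'],s['grip_force'])
c=cam('wrist'); a=c; save(c,'w7.png'); s=cam('scene'); im=np.zeros((600,800,3),np.uint8)
im[:420,:560]=a['color'][:,:,::-1]
z=cv2.resize(s['color'][170:270,270:410,::-1],(784,560),interpolation=cv2.INTER_CUBIC)
im=np.hstack([cv2.resize(a['color'][160:360,60:460,::-1],(400,200)),cv2.resize(z,(400,286))[:200]])
im=np.vstack([cv2.resize(a['color'][180:360,90:460,::-1],(600,292)),cv2.resize(s['color'][190:265,290:390,::-1],(600,308),interpolation=cv2.INTER_CUBIC)])
cv2.imwrite('pics/c7.png',im)
```

```text
10.675 [617.69101979  28.53862645 130.02613556] [-0.12435585 -0.13820286 -1.54045201] [ 1.79980244e+02 -1.40279775e-01 -1.73062330e+02] 0.14625012403176726 29.989409744739532
```

View pics/c7.png

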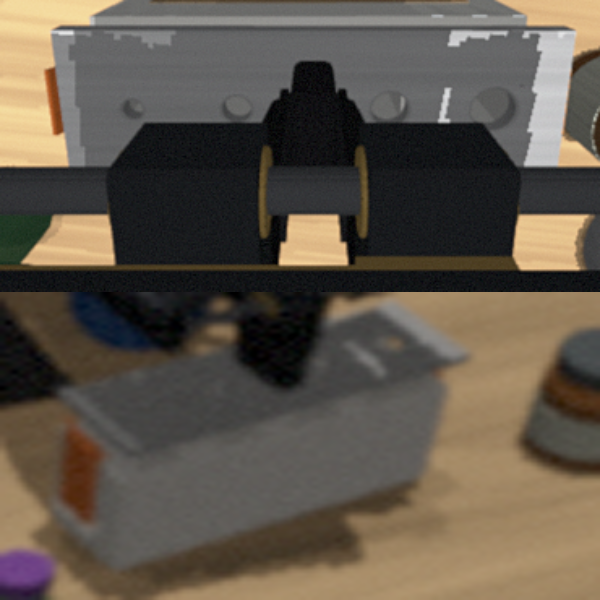

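The left (-y) hook just shows at the plate's edge at (53,100) and the right one is hidden. I'll check the hooks' extents numerically before pressing.

Run:
```python
from h import *
np.set_printoptions(precision=1,suppress=True)
def hooks(c,p,R,tag):
    P=cloud(c); L=(P-p)@R; im=c['color'].astype(int)
    o=(im[...,0]-im[...,2]>60)&(im[...,0]>1.7*im[...,1])&(np.abs(L[...,1])<125)&(P[...,2]>40)&(P[...,2]<125)
    for s in (-1,1):
        k=o&(s*L[...,1]>60); q=L[k]; z=P[k][:,2]
        if len(q)<8: print(tag,s,len(q)); continue
        print(tag,s,len(q),'y',np.percentile(q[:,1],[1,50,99]),'x',np.percentile(q[:,0],[1,99]),'z',np.percentile(z,[1,50,99]), 'top y',np.percentile(q[z>z.max()-6][:,1],[5,95]))
d=np.load('w6.npz'); hooks(dict(K=d['K'],T=d['T'],z_map=d['z'],color=d['color']),d['p'],d['R'],'w6')
c=cam('wrist'); p,R=tool(); hooks(c,p,R,'now')
P=cloud(c);L=(P-p)@R; m=(np.abs(L[...,2]-6.5)<4)&(np.abs(L[...,1])<110)&(np.abs(L[...,0])<60)&(c['color'].min(-1)>60)
q=L[m]; print('plate',q[:,:2].max(0),q[:,:2].min(0),np.median(q[:,2]))
t=cam('top'); P=cloud(t); im=t['color'].astype(int); print('top cam orange/plate')
k=(P[...,0]>540)&(P[...,0]<700)&(P[...,1]>-110)&(P[...,1]<160)&(P[...,2]>112)&(P[...,2]<135)
q=((P-p)@R)[k]; print(len(q),np.percentile(q,[1,99],axis=0))
k=(P[...,0]>540)&(P[...,0]<700)&(P[...,1]>-110)&(P[...,1]<160)&(P[...,2]>40)&(im[...,0]>1.7*im[...,1])&(im[...,0]-im[...,2]>50)
q=((P-p)@R)[k]; print(len(q),q)
```

```text
w6 -1 785 y [-88.4 -85.4 -81.3] x [73.2 98. ] z [ 82.9 108.8 117.6] top y [-88.3 -85.9]
w6 1 874 y [ 96.6 100.8 104.1] x [73.9 98.3] z [ 86.  109.3 117.9] top y [101.1 104. ]
now -1 161 y [-100.2  -98.7  -97.6] x [-11.2  13.9] z [114.5 116.7 118.1] top y [-99.9 -98. ]
now 1 0
plate [31.1 91.4] [-22.1 -93.8] 7.08825689544995
top cam orange/plate
104 [[-19.9 -98.9   3. ]
 [ 32.1 -40.3  18.3]]
15 [[ -9.  -98.3  18.4]
 [ -7.3 -95.   24.1]
 [ -5.2 -97.9  12.9]
 [ -4.2 -94.6  23.2]
 [ -2.8 -97.5  16.8]
 [ -1.6 -94.2  26.1]
 [  0.2 -97.1  16.1]
 [  2.  -93.8  21.6]
 [  4.9 -93.4  22. ]
 [  6.1 -96.4  16.5]
 [  7.4 -93.   25.9]
 [  8.2 -96.   22.4]
 [ 11.4 -95.6  20.8]
 [ 14.7 -95.2  18.4]
 [ 15.9 -98.1  12.4]]
```

The hooks' outer faces show the plate is about 2.2 mm too far to +y in the tool frame. I'll correct that and press.

Emit:
step_arm:
  increments:
    - {"slide": [0,-0.0022,0],"roll": 0}
    - {"slide": [0,-0.0022,0.003],"roll": 0}
    - {"slide": [0,-0.0022,0.006],"roll": 0}
    - {"slide": [0,-0.0022,0.009],"roll": 0}

```text
t: 11.38
eef_pos: [618.3, 26.4, 122.4]
tcp_rot: [-3.142, -0.0, -3.02]
ft_force: [-0.6, 0.6, -0.8]
opening: 0.148
grip_force: 30.0
```

Emit:
step_arm:
  increments:
    - {"slide": [0,0,0.003],"roll": 0}
    - {"slide": [0,0,0.006],"roll": 0}
    - {"slide": [0,0,0.008],"roll": 0}

```text
t: 11.75
eef_pos: [618.7, 26.4, 114.9]
tcp_rot: [-3.141, 0.001, -3.02]
ft_force: [-0.2, 0.5, 2.0]
opening: 0.144
grip_force: 30.0
```

Emit:
step_arm:
  increments:
    - {"slide": [0,0,0.0025],"roll": 0}
    - {"slide": [0,0,0.005],"roll": 0}
    - {"slide": [0,0,0.005],"roll": 0}

```text
t: 12.12
eef_pos: [618.3, 26.4, 109.2]
tcp_rot: [3.142, -0.0, -3.02]
ft_force: [1.2, 0.3, -3.1]
opening: 0.143
grip_force: 30.0
```

Emit:
step_arm:
  increments:
    - {"slide": [0,0,0.002],"roll": 0}
    - {"slide": [0,0,0.004],"roll": 0}
    - {"slide": [0,0,0.004],"roll": 0}

```text
t: 12.5
eef_pos: [618.2, 26.4, 106.0]
tcp_rot: [-3.142, -0.0, -3.021]
ft_force: [-2.8, 0.6, 5.8]
opening: 0.149
grip_force: 30.0
```

Emit:
step_arm:
  increments:
    - {"slide": [0,0,0.001],"roll": 0}
    - {"slide": [0,0,0.002],"roll": 0}
    - {"slide": [0,0,0.002],"roll": 0}

```text
t: 12.88
eef_pos: [618.1, 26.4, 105.9]
tcp_rot: [-3.141, 0.001, -3.02]
ft_force: [-10.1, 0.4, 24.5]
opening: 0.146
grip_force: 30.0
```

Run:
```python
from h import *
np.set_printoptions(precision=1,suppress=True)
s=state();print(s['t'],s['eef_pos'],s['ft_force'])
c=cam('wrist'); p,R=tool(); P=cloud(c);L=(P-p)@R; m=(np.abs(L[...,2]-6.5)<4)&(np.abs(L[...,1])<110)&(np.abs(L[...,0])<60)&(c['color'].min(-1)>60)
q=P[m]; print('plate z',np.median(q[:,2]), np.linalg.lstsq(np.c_[L[m][:,:2],np.ones(m.sum())],q[:,2],rcond=None)[0]*100)
im=c['color'].astype(int); k=(im[...,0]-im[...,2]>60)&(im[...,0]>1.7*im[...,1])&(np.abs(L[...,1])<125)&(P[...,2]>40)&(P[...,2]<135)
for s in (-1,1):
    j=k&(s*L[...,1]>60); print(s,j.sum(), np.percentile(L[j],[5,95],axis=0) if j.sum() else '',np.percentile(P[j][:,2],[5,95]) if j.sum() else '')
s=cam('scene'); im=np.vstack([cv2.resize(c['color'][180:360,90:460,::-1],(600,292)),cv2.resize(s['color'][190:265,290:390,::-1],(600,308),interpolation=cv2.INTER_CUBIC)])
cv2.imwrite('pics/c8.png',im)
```

```text
12.875 [618.1  26.4 105.9] [-10.1   0.4  24.5]
plate z 99.26838023241818 [  -0.2    0.1 9924.9]
-1 1293 [[-10.4 -97.  -11. ]
 [ 13.6 -90.4   3.4]] [102.6 117. ]
1 1260 [[ -9.9  88.8 -11.2]
 [ 14.2  95.    2.8]] [103.1 117.1]
```

View pics/c8.png

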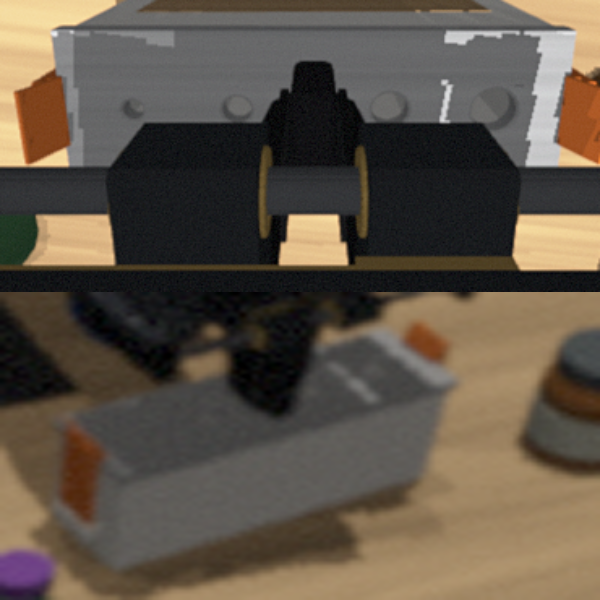

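The plate is seated level (top measured at 99.3), and both orange hooks show over its ends at (42,115) and (580,110) of the crop. I'll ease off, release and lift clear.

Emit:
step_arm:
  increments:
    - {"slide": [0,0,-0.0025],"roll": 0}
    - {"slide": [0,0,-0.0025],"roll": 0}
    - {"slide": [0,0,-0.0025],"roll": 0}
    - {"slide": [0,0,-0.0025],"roll": 0}
  fingers: 0.42

```text
t: 13.48
eef_pos: [618.3, 26.4, 105.8]
tcp_rot: [-3.142, -0.001, -3.02]
ft_force: [0.2, 0.4, 0.3]
opening: 0.417
grip_force: 0.0
```

Emit:
step_arm:
  increments:
    - {"slide": [0,0,-0.02],"roll": 0}
    - {"slide": [0,0,-0.06],"roll": 0}
    - {"slide": [0,0,-0.12],"roll": 0}
    - {"slide": [0,0,-0.16],"roll": 0}
    - {"slide": [0,0,-0.16],"roll": 0}

```text
t: 14.1
eef_pos: [619.3, 26.3, 269.2]
tcp_rot: [-3.14, 0.005, -3.02]
ft_force: [0.3, 0.3, -0.4]
opening: 0.419
grip_force: 0.0
```

Run:
```python
from h import *
np.set_printoptions(precision=1,suppress=True)
s=state();print(s['t'],s['eef_pos'],s['ft_force'],s['opening'])
c=cam('wrist'); p,R=tool(); P=cloud(c);L=(P-p)@R
k=(P[...,2]>125)&(P[...,2]<145)&(c['color'].max(-1)<80)&(np.abs(L[...,1])<25)&(np.abs(L[...,0])<60)
q=P[k];print('tab',len(q),cv2.minAreaRect(q[:,:2].astype(np.float32)))
k=(P[...,2]>97)&(P[...,2]<102)&(np.abs(L[...,1])<110)&(np.abs(L[...,0])<60)
q=P[k];print('plate',len(q),cv2.minAreaRect(q[:,:2].astype(np.float32)),np.median(q[:,2]))
for m in mark_of('wrist','hole'): 
    w=atz(c,m['uv'],99.3); print('hole',m['uv'],round(m['confidence'],2),w,R.T@(w-p))
# rack/straw from w1 (settled view)
d=np.load('w1.npz'); c=dict(K=d['K'],T=d['T'],z_map=d['z'],color=d['color']); P=cloud(c)
im=c['color'].astype(int); b=(P[...,0]>530)&(P[...,0]<700)&(P[...,1]>-330)&(P[...,1]<-190)
k=b&(P[...,2]>105)&(P[...,2]<230)&(im.max(-1)-im.min(-1)<40); q=P[k]
for lo,hi in ((615,700),(568,615),(500,568)):
    a=q[(q[:,0]>lo)&(q[:,0]<hi)]; m=a.mean(0); v=np.linalg.svd(a-m)[2][0]; v*=np.sign(v[2]); t=(a-m)@v
    print('straw',len(a),m,v.round(3),'lean',np.degrees(np.arccos(v[2])),'top',m+v*np.percentile(t,99))
```

```text
14.1 [619.3  26.3 269.2] [ 0.3  0.3 -0.4] 0.4185807945895764
tab 557 ((616.94677734375, 25.344348907470703), (38.967071533203125, 13.671150207519531), 6.743923187255859)
plate 8121 ((617.8391723632812, 25.201492309570312), (60.478248596191406, 192.99842834472656), 6.984582424163818) 99.22630789078968
hole [308.0, 188.9] 0.95 [614.7  52.5  99.3] [  0.9  26.4 167.6]
hole [254.9, 188.1] 0.72 [620.8  -4.7  99.3] [  1.8 -31.1 167.6]
hole [218.7, 191.4] 0.64 [629.3 -43.4  99.3] [ -1.9 -70.6 167.6]
hole [343.0, 186.5] 0.61 [607.5  89.7  99.3] [  3.6  64.3 167.5]
straw 915 [ 645.6 -243.6  158.2] [0.  0.5 0.8] lean 32.663620384454134 top [ 646.4 -219.7  195.6]
straw 1012 [ 596.4 -247.1  162.4] [0.  0.5 0.9] lean 30.303214353454372 top [ 597.1 -225.1  199.9]
straw 570 [ 547.  -235.6  153.8] [0.  0.6 0.8] lean 34.84887959986237 top [ 547.7 -209.8  190.8]
```

Emit:
step_arm:
  increments:
    - {"slide": [0,-0.03,0],"roll": 0.17}
    - {"slide": [0,-0.09,0],"roll": 0.35}
    - {"slide": [0,-0.15,0],"roll": 0.53}
    - {"slide": [0,-0.2,0],"roll": 0.71}
    - {"slide": [0,-0.22,0],"roll": 0.88}

```text
t: 14.82
eef_pos: [644.4, -194.7, 263.5]
tcp_rot: [-3.14, -0.003, 2.375]
ft_force: [0.7, 1.3, -0.4]
opening: 0.419
grip_force: 0.0
```

Emit:
step_arm:
  increments:
    - {"slide": [0,0,0],"roll": 0.18}
    - {"slide": [0,0,0],"roll": 0.36}
    - {"slide": [0,0,0],"roll": 0.54}
    - {"slide": [0,0,0],"roll": 0.72}
    - {"slide": [0,0,0],"roll": 0.844}

```text
t: 15.45
eef_pos: [644.5, -191.9, 263.8]
tcp_rot: [-3.138, -0.001, 1.534]
ft_force: [-0.0, 0.1, 0.2]
opening: 0.419
grip_force: 0.0
```

Run:
```python
from h import *
np.set_printoptions(precision=4,suppress=True)
plan((646.3,-234,260),88.2)
```

```text
slide [-0.0421  0.0034  0.0037] roll -0.006 rows 0.7 rot [-179.82   -0.06   87.88]
```

Emit:
step_arm:
  increments:
    - {"slide": [-0.02,0.0034,0.01],"roll": -0.006}
    - {"slide": [-0.0425,0.0034,0.03],"roll": -0.006}
    - {"slide": [-0.0425,0.0034,0.05],"roll": -0.006}
    - {"slide": [-0.0425,0.0034,0.05],"roll": -0.006}

```text
t: 15.95
eef_pos: [645.8, -235.8, 212.7]
tcp_rot: [-3.137, -0.002, 1.545]
ft_force: [0.6, 0.7, 0.2]
opening: 0.417
grip_force: 0.0
```

Run:
```python
from h import *
np.set_printoptions(precision=2,suppress=True)
s=state();print(s['t'],s['eef_pos'],s['ft_force'],np.degrees(s['tcp_rot']))
c=cam('wrist'); save(c,'w9.png'); p,R=tool(); P=cloud(c);L=(P-p)@R; im=c['color'].astype(int)
k=(P[...,2]>105)&(P[...,2]<205)&(np.abs(L[...,0])<70)&(im.max(-1)-im.min(-1)<40)
for lo,hi in ((-22,22),(22,75)):
    a=P[k&(L[...,1]>lo)&(L[...,1]<hi)]
    if len(a)<30: print(len(a)); continue
    m=np.median(a,0); v=np.linalg.svd(a-m)[2][0]; v*=np.sign(v[2]); t=(a-m)@v
    print('straw',len(a),m,v,'lean',np.degrees(np.arccos(v[2])),'top',m+v*np.percentile(t,99),'tool',R.T@(m-p))
```

```text
15.95 [ 645.81 -235.84  212.71] [0.59 0.65 0.17] [-179.73   -0.11   88.52]
straw 683 [ 646.06 -228.75  183.02] [0.02 0.55 0.84] lean 33.17948412074294 top [ 646.35 -220.12  196.24] tool [ 6.84 -0.46 31.34]
0
```

View pics/w9.png

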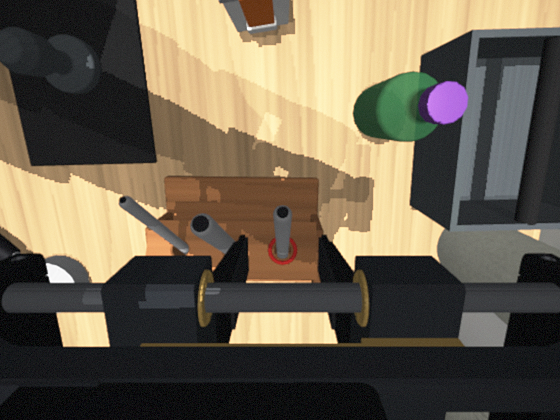

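The red-ringed bore and its straw are centred between the fingers (ring at (283,248), straw tip at (283,212)). I have viewed more pictures than the ten allowed, so I'll view no more and work from numbers only.

Emit:
step_arm:
  increments:
    - {"slide": [0.003,0,0.02],"roll": 0.006}
    - {"slide": [0.003,0,0.045],"roll": 0.006}
    - {"slide": [0.003,0,0.065],"roll": 0.006}
    - {"slide": [0.003,0,0.0655],"roll": 0.006}

```text
t: 16.5
eef_pos: [646.8, -231.7, 149.8]
tcp_rot: [-3.14, -0.001, 1.539]
ft_force: [0.3, 0.3, 0.3]
opening: 0.418
grip_force: 0.0
```

Emit:
step_arm:
  increments:
    - {"slide": [0,0,0],"roll": 0}
    - {"slide": [0,0,0],"roll": 0}
    - {"slide": [0,0,0],"roll": 0}
    - {"slide": [0,0,0],"roll": 0}
    - {"slide": [0,0,0],"roll": 0}
  fingers: 0

```text
t: 17.12
eef_pos: [646.9, -231.6, 151.1]
tcp_rot: [-3.142, 0.0, 1.539]
ft_force: [-2.3, -0.0, 5.0]
opening: 0.12
grip_force: 30.0
```

The opening of 0.12 gives about 11.5–12 mm, so this is the 12 mm straw: hole2 should take it and hole1 refuse it. I'll draw it most of the way out along its axis, then use the bore's lip to turn it upright in the pads.

Emit:
step_arm:
  increments:
    - {"slide": [0.004,0,-0.006],"roll": 0}
    - {"slide": [0.011,0,-0.017],"roll": 0}
    - {"slide": [0.02,0,-0.031],"roll": 0}
    - {"slide": [0.028,0,-0.043],"roll": 0}
    - {"slide": [0.0316,0,-0.0486],"roll": 0}

```text
t: 17.75
eef_pos: [648.3, -199.3, 200.6]
tcp_rot: [3.14, 0.001, 1.54]
ft_force: [-1.8, -2.5, 0.2]
opening: 0.12
grip_force: 30.0
```

```bash
cat > straw.py <<'E'
from h import *
np.set_printoptions(precision=2,suppress=True)
def fit():
    s=state();print('t',round(s['t'],2),s['eef_pos'],'F',s['ft_force'],'yaw',np.degrees(s['tcp_rot']),'open',round(s['opening'],3),'grip',s['grip_force'])
    p,R=tool()
    for n in ('wrist','scene','top'):
        c=cam(n); P=cloud(c);L=(P-p)@R; im=c['color'].astype(int)
        k=(L[...,2]>6)&(L[...,2]<150)&(np.abs(L[...,1])<13)&(np.abs(L[...,0])<95)&(im.max(-1)-im.min(-1)<35)&(P[...,2]>96)
        a=L[k]
        if len(a)<15: print(n,len(a)); continue
        m=np.median(a,0)
        for _ in range(3):
            v=np.linalg.svd(a-np.median(a,0),full_matrices=False)[2][0]; m=np.median(a,0); d=a-m; r=np.linalg.norm(d-np.outer(d@v,v),axis=1); a=a[r<10]
        v*=np.sign(v[2]); t=(a-m)@v
        print(n,len(a),'tool: mid',m,'dir',v,'lean deg',np.degrees(np.arctan2(v[0],v[2])),np.degrees(np.arctan2(v[1],v[2])),'low end',m+v*np.percentile(t,99.5))
if __name__=='__main__': fit()
E
python3 straw.py
```

```text
t 17.75 [ 648.34 -199.31  200.58] F [-1.79 -2.51  0.16] yaw [179.93   0.04  88.21] open 0.12 grip 29.955620169639587
wrist 5
scene 195 tool: mid [-49.35   3.64  55.56] dir [-0.55 -0.01  0.84] lean deg -33.05492232123328 -0.39403152438410594 low end [-81.98   3.3  105.71]
top 0
```

Emit:
step_arm:
  increments:
    - {"slide": [-0.0077,0,-0.0046],"roll": 0}
    - {"slide": [-0.0155,0,-0.0088],"roll": 0}
    - {"slide": [-0.0236,0,-0.0125],"roll": 0}
    - {"slide": [-0.0319,0,-0.0158],"roll": 0}
    - {"slide": [-0.0403,0,-0.0186],"roll": 0}

```text
t: 18.52
eef_pos: [646.7, -240.9, 218.0]
tcp_rot: [-3.141, -0.0, 1.539]
ft_force: [-1.4, 3.5, 0.1]
opening: 0.12
grip_force: 30.0
```

```bash
python3 straw.py
```

```text
t 18.52 [ 646.66 -240.87  217.99] F [-1.37  3.51  0.15] yaw [-179.98   -0.01   88.15] open 0.12 grip 29.988246713437547
wrist 102 tool: mid [-12.21   0.24  45.82] dir [-0.32 -0.01  0.95] lean deg -18.569655161234806 -0.7177522113018938 low end [-37.76  -0.71 121.86]
scene 187 tool: mid [-24.59   3.76  63.09] dir [-0.32 -0.01  0.95] lean deg -18.37821132133556 -0.30921190785653546 low end [-43.29   3.45 119.38]
top 0
```

The straw pivots in the pads as intended, with the lean now 18.5°. Continuing.

Emit:
step_arm:
  increments:
    - {"slide": [-0.0095,0,-0.0022],"roll": 0}
    - {"slide": [-0.019,0,-0.004],"roll": 0}
    - {"slide": [-0.029,0,-0.0053],"roll": 0}
    - {"slide": [-0.039,0,-0.006],"roll": 0}
    - {"slide": [-0.047,0,-0.0063],"roll": 0}

```text
t: 19.3
eef_pos: [645.2, -288.1, 224.2]
tcp_rot: [3.141, 0.0, 1.539]
ft_force: [-0.9, 3.2, 0.8]
opening: 0.12
grip_force: 30.0
```

```bash
python3 straw.py
```

```text
t 19.3 [ 645.24 -288.08  224.22] F [-0.92  3.16  0.77] yaw [179.99   0.01  88.15] open 0.12 grip 29.999500662088394
wrist 571 tool: mid [10.99  0.41 44.76] dir [-0.03 -0.    1.  ] lean deg -1.6835546733781208 -0.24021492952677037 low end [  8.56   0.07 127.31]
scene 165 tool: mid [ 6.08  4.25 64.45] dir [-0.03 -0.    1.  ] lean deg -1.7371417680312575 -0.17628295733323798 low end [  4.19   4.06 126.72]
top 0
```

Emit:
step_arm:
  increments:
    - {"slide": [-0.0025,0,0],"roll": 0}
    - {"slide": [-0.0045,0,0],"roll": 0}
    - {"slide": [-0.0045,0,0],"roll": 0}

```text
t: 19.82
eef_pos: [645.2, -291.6, 224.1]
tcp_rot: [-3.142, -0.0, 1.539]
ft_force: [-1.9, 2.6, 1.0]
opening: 0.117
grip_force: 30.0
```

Emit:
step_arm:
  increments:
    - {"slide": [0,0,-0.01],"roll": 0}
    - {"slide": [0,0,-0.025],"roll": 0}
    - {"slide": [0,0,-0.045],"roll": 0}
    - {"slide": [0,0,-0.06],"roll": 0}
    - {"slide": [0,0,-0.06],"roll": 0}

```text
t: 20.45
eef_pos: [645.6, -292.2, 286.0]
tcp_rot: [3.139, 0.002, 1.539]
ft_force: [-0.6, -0.0, -0.0]
opening: 0.123
grip_force: 30.0
```

```bash
python3 straw.py
python3 - <<'E'
from h import *
np.set_printoptions(precision=2,suppress=True)
p,R=tool()
for n in ('wrist','scene'):
    c=cam(n); save(c,'f_'+n+'.png')
    for m in mark_of(n,'straw_a_foot')[:3]+mark_of(n,'straw')[:3]:
        o,d=ray(c,m['uv']); o=R.T@(o-p); d=R.T@d; print(n,m['uv'],round(m['confidence'],2),'tool y=0 plane',o-d*o[1]/d[1] if n=='scene' else '', 'tool z=142',o+d*(142-o[2])/d[2])
E
```

```text
t 20.45 [ 645.55 -292.18  286.01] F [-0.63 -0.03 -0.03] yaw [179.84   0.11  88.16] open 0.123 grip 29.999677222731407
wrist 598 tool: mid [12.12  1.1  48.4 ] dir [-0.02 -0.    1.  ] lean deg -1.1273689659324617 -0.23055045537243515 low end [ 10.39   0.75 135.97]
scene 206 tool: mid [ 7.91  3.94 69.05] dir [-0.02 -0.    1.  ] lean deg -1.108839936573247 -0.12616104489316055 low end [  6.53   3.79 140.41]
top 0
wrist [284.3, 214.8] 0.83 tool y=0 plane  tool z=142 [-18.55   2.46 142.  ]
wrist [188.5, 165.6] 0.76 tool y=0 plane  tool z=142 [ 31.4  -91.18 142.  ]
wrist [235.1, 171.9] 0.66 tool y=0 plane  tool z=142 [ 25.26 -45.91 142.  ]
scene [226.0, 238.3] 0.35 tool y=0 plane [ 10.9    0.   117.06] tool z=142 [ 14.42 -21.67 142.  ]
scene [222.3, 218.2] 0.76 tool y=0 plane [ 8.57  0.   45.9 ] tool z=142 [ 23.17 -91.76 142.  ]
scene [227.6, 237.0] 0.73 tool y=0 plane [ 15.14   0.   113.96] tool z=142 [ 19.26 -24.46 142.  ]
scene [265.9, 204.2] 0.46 tool y=0 plane [114.09   0.    36.12] tool z=142 [ 146.13 -102.49  142.  ]
```

The straw is upright within about 1°, and its foot is about 141 mm below the TCP. Next I'll hover over hole1, the expected refusal.

Emit:
step_arm:
  increments:
    - {"slide": [0.02,-0.002,-0.012],"roll": -0.03}
    - {"slide": [0.06,-0.007,-0.014],"roll": -0.06}
    - {"slide": [0.11,-0.013,-0.014],"roll": -0.09}
    - {"slide": [0.16,-0.018,-0.014],"roll": -0.12}
    - {"slide": [0.205,-0.0235,-0.014],"roll": -0.1555}

```text
t: 21.52
eef_pos: [627.7, -83.2, 299.3]
tcp_rot: [3.14, 0.0, 1.697]
ft_force: [-0.0, -0.1, -0.0]
opening: 0.122
grip_force: 30.0
```

Run:
```python
from h import *
np.set_printoptions(precision=4,suppress=True)
plan((622.3,-7.4,256),97.07); print(state()['t'],state()['eef_pos'])
```

```text
slide [0.0759 0.0042 0.0433] roll 0.003 rows 1.4 rot [179.93   0.01  97.26]
21.525 [627.6738 -83.1861 299.2827]
```

Emit:
step_arm:
  increments:
    - {"slide": [0.025,0.002,0],"roll": 0.003}
    - {"slide": [0.055,0.003,0],"roll": 0.003}
    - {"slide": [0.0755,0.0042,0.01],"roll": 0.003}
    - {"slide": [0.0755,0.0042,0.03],"roll": 0.003}
    - {"slide": [0.0755,0.0042,0.043],"roll": 0.003}

```text
t: 22.15
eef_pos: [622.7, -10.0, 254.2]
tcp_rot: [-3.141, -0.0, 1.692]
ft_force: [1.0, 0.5, -0.2]
opening: 0.118
grip_force: 30.0
```

Emit:
step_arm:
  increments:
    - {"slide": [0,0,0],"roll": 0}

```text
t: 22.28
eef_pos: [622.7, -10.7, 254.2]
tcp_rot: [-3.14, -0.0, 1.691]
ft_force: [0.7, -1.1, 0.4]
opening: 0.118
grip_force: 30.0
```

```bash
cat > rel.py <<'E'
from h import *
np.set_printoptions(precision=2,suppress=True)
s=state();print('t',round(s['t'],2),s['eef_pos'],'F',s['ft_force'],'yaw',np.degrees(s['tcp_rot']),'open',round(s['opening'],3))
p,R=tool(); c=cam('wrist'); save(c,'rel.png'); P=cloud(c); L=(P-p)@R; im=c['color'].astype(int); Z=p[2]
k=(P[...,2]>96.5)&(P[...,2]<101.5)&(im.max(-1)-im.min(-1)<50); q=L[k]; r=cv2.minAreaRect(q[:,:2].astype(np.float32)); print('plate rect',len(q),r,np.median(P[k][:,2]),'x',np.percentile(q[:,0],[.2,99.8]),'y',np.percentile(q[:,1],[.5,50,99.5]))
k=(P[...,2]>128)&(P[...,2]<137.5)&(im.max(-1)<80)&(np.abs(L[...,1])<40)&(L[...,0]>-60)
for w in (1,):
    q=L[k]; print('tab',len(q),cv2.minAreaRect(q[:,:2].astype(np.float32)) if len(q)>10 else '')
for m in mark_of('wrist','hole'): 
    w=atz(c,m['uv'],99.2); print('hole',m['uv'],round(m['confidence'],2),'tool',R.T@(w-p))
k=(L[...,2]>25)&(P[...,2]>104)&(np.abs(L[...,1])<12)&(L[...,0]>-6)&(L[...,0]<25)&(im.max(-1)-im.min(-1)<35)
a=L[k]
for lo in range(20,160,15):
    b=a[(a[:,2]>lo)&(a[:,2]<=lo+15)]
    if len(b)>5: print('straw z',lo+7,len(b),'x',np.percentile(b[:,0],[5,50,95]),'y',np.percentile(b[:,1],[3,50,97]))
E
python3 rel.py
```

```text
t 22.27 [622.74 -10.66 254.18] F [ 0.66 -1.08  0.35] yaw [-179.9    -0.02   96.91] open 0.118
plate rect 9227 ((-63.010986328125, 81.82635498046875), (286.9978942871094, 529.2579345703125), 28.414072036743164) 99.19110398217077 x [-285.78  128.58] y [-30.18   3.89 242.51]
tab 524 ((37.51837158203125, 0.06781196594238281), (38.382205963134766, 13.156932830810547), 89.86109161376953)
hole [281.0, 184.3] 0.88 tool [ 10.36  -1.02 154.99]
hole [280.4, 128.0] 0.56 tool [ 66.77  -1.57 155.01]
hole [282.9, 88.4] 0.56 tool [103.56   0.88 155.01]
straw z 27 69 x [ 9.72 12.61 13.39] y [-4.8   0.34  6.09]
straw z 42 90 x [ 8.92 12.29 13.23] y [-4.8   0.99  6.12]
straw z 57 75 x [ 9.07 12.09 12.93] y [-4.84  0.28  5.95]
straw z 72 59 x [ 8.42 11.84 12.54] y [-4.73  1.01  5.93]
straw z 87 50 x [ 8.9  11.64 12.37] y [-4.75  0.2   5.91]
straw z 102 47 x [ 7.69 11.09 12.06] y [-5.09  1.02  6.22]
straw z 117 33 x [ 8.62 10.96 11.81] y [-4.57  0.11  5.59]
straw z 132 32 x [ 8.11 10.68 11.34] y [-4.75  1.03  5.78]
```

Emit:
step_arm:
  increments:
    - {"slide": [0.0043,-0.0006,0],"roll": -0.003}
    - {"slide": [0.0043,-0.0006,0.004],"roll": -0.003}
    - {"slide": [0.0043,-0.0006,0.008],"roll": -0.003}
    - {"slide": [0.0043,-0.0006,0.01],"roll": -0.003}

```text
t: 22.88
eef_pos: [621.9, -6.5, 244.7]
tcp_rot: [-3.141, 0.0, 1.694]
ft_force: [0.5, -0.3, -0.3]
opening: 0.123
grip_force: 30.0
```

Emit:
step_arm:
  increments:
    - {"slide": [0,0,0.0015],"roll": 0}
    - {"slide": [0,0,0.003],"roll": 0}
    - {"slide": [0,0,0.003],"roll": 0}

```text
t: 23.25
eef_pos: [621.9, -6.5, 242.0]
tcp_rot: [-3.141, 0.0, 1.694]
ft_force: [-0.5, -0.4, -0.6]
opening: 0.118
grip_force: 30.0
```

Emit:
step_arm:
  increments:
    - {"slide": [0,0,0.001],"roll": 0}
    - {"slide": [0,0,0.002],"roll": 0}
    - {"slide": [0,0,0.002],"roll": 0}

```text
t: 23.62
eef_pos: [621.9, -6.5, 240.1]
tcp_rot: [-3.141, 0.0, 1.694]
ft_force: [-1.6, -1.5, 1.2]
opening: 0.118
grip_force: 30.0
```

Emit:
step_arm:
  increments:
    - {"slide": [0,0,0.0007],"roll": 0}
    - {"slide": [0,0,0.0015],"roll": 0}
    - {"slide": [0,0,0.0015],"roll": 0}

```text
t: 24.0
eef_pos: [622.1, -6.5, 239.3]
tcp_rot: [3.141, 0.0, 1.694]
ft_force: [-1.6, -1.0, 6.1]
opening: 0.118
grip_force: 30.0
```

```bash
python3 rel.py
```

```text
t 24.0 [622.06  -6.53 239.33] F [-1.65 -1.01  6.15] yaw [179.96   0.02  97.08] open 0.118
plate rect 9775 ((-61.93571472167969, 63.3314208984375), (291.5268859863281, 495.6123046875), 29.377506256103516) 99.2200344215921 x [-278.92  124.32] y [-30.21   4.82 239.9 ]
tab 757 ((32.83843231201172, -0.19703102111816406), (39.04686737060547, 14.157615661621094), 89.83870697021484)
hole [282.3, 133.5] 0.9 tool [ 61.94   0.35 140.11]
hole [280.3, 232.3] 0.87 tool [-36.85  -1.68 140.15]
hole [280.3, 92.7] 0.78 tool [ 98.37  -1.5  140.09]
hole [280.4, 191.5] 0.62 tool [  5.9   -1.52 140.13]
straw z 27 67 x [ 9.72 12.5  13.26] y [-4.82  0.35  5.69]
straw z 42 87 x [ 9.37 12.22 13.06] y [-5.18  0.31  5.74]
straw z 57 71 x [ 8.72 11.82 12.77] y [-5.5   0.26  5.45]
straw z 72 59 x [ 8.91 11.68 12.36] y [-5.21  0.23  5.62]
straw z 87 53 x [ 8.43 11.3  12.16] y [-5.55 -0.6   5.22]
straw z 102 45 x [ 7.64 10.94 11.66] y [-5.64 -0.69  5.1 ]
straw z 117 36 x [ 7.97 10.61 11.48] y [-5.4   0.12  5.52]
straw z 132 23 x [ 7.68  9.95 11.08] y [-5.68 -0.85  4.87]
```

The straw is centred on hole1 and stays up at foot z of about 98 under 6 N. I'll press once more to confirm, then go over to hole2, 56 mm along the plate.

Emit:
step_arm:
  increments:
    - {"slide": [0,0,0.0007],"roll": 0}
    - {"slide": [0,0,0.001],"roll": 0}

```text
t: 24.35
eef_pos: [622.3, -6.5, 239.1]
tcp_rot: [3.14, 0.001, 1.694]
ft_force: [-3.2, -1.2, 14.1]
opening: 0.12
grip_force: 30.0
```

Emit:
step_arm:
  increments:
    - {"slide": [0,0,-0.006],"roll": 0}
    - {"slide": [0,0,-0.02],"roll": 0}
    - {"slide": [0,0,-0.04],"roll": 0}
    - {"slide": [0,0,-0.052],"roll": 0}
    - {"slide": [0,0,-0.053],"roll": 0}

```text
t: 24.98
eef_pos: [622.2, -6.5, 291.5]
tcp_rot: [3.14, 0.0, 1.694]
ft_force: [-0.5, -0.8, -1.3]
opening: 0.12
grip_force: 30.0
```

Emit:
step_arm:
  increments:
    - {"slide": [0.015,0,0],"roll": 0}
    - {"slide": [0.035,0,0],"roll": 0}
    - {"slide": [0.052,0,0],"roll": 0}
    - {"slide": [0.056,0,0],"roll": 0}
    - {"slide": [0.056,0,0.01],"roll": 0}

```text
t: 25.6
eef_pos: [615.3, 49.6, 280.8]
tcp_rot: [3.14, 0.0, 1.695]
ft_force: [-0.7, -0.6, -0.3]
opening: 0.12
grip_force: 30.0
```

Emit:
step_arm:
  increments:
    - {"slide": [0,0,0.015],"roll": 0}
    - {"slide": [0,0,0.028],"roll": 0}
    - {"slide": [0,0,0.028],"roll": 0}

```text
t: 25.98
eef_pos: [614.7, 48.7, 251.1]
tcp_rot: [-3.139, -0.0, 1.694]
ft_force: [0.1, -0.3, -0.1]
opening: 0.121
grip_force: 30.0
```

```bash
python3 rel.py
```

```text
t 25.98 [614.67  48.75 251.06] F [ 0.11 -0.31 -0.14] yaw [-179.86   -0.02   97.05] open 0.121
plate rect 5675 ((-64.30010986328125, 102.12744140625), (249.55804443359375, 503.5897216796875), 75.66017150878906) 99.14388030690624 x [-289.26  176.17] y [-28.82   8.98 252.29]
tab 336 ((-8.92568302154541, 1.0845813751220703), (38.197303771972656, 39.3621711730957), 89.88394165039062)
hole [283.6, 190.0] 0.71 tool [  5.01   1.67 151.86]
hole [281.2, 152.1] 0.7 tool [ 43.52  -0.77 151.87]
hole [282.3, 186.8] 0.68 tool [  8.35   0.33 151.86]
hole [282.1, 239.9] 0.58 tool [-49.53   0.13 151.85]
hole [282.4, 193.6] 0.38 tool [  1.23   0.44 151.86]
straw z 27 70 x [ 9.5  12.69 13.46] y [-4.82  0.99  6.16]
straw z 42 89 x [ 9.24 12.29 13.22] y [-4.82  0.32  5.94]
straw z 57 73 x [ 9.21 12.02 12.93] y [-4.84  0.27  5.98]
straw z 72 62 x [ 8.37 11.78 12.53] y [-4.69  0.63  5.89]
straw z 87 50 x [ 8.61 11.63 12.39] y [-4.74  1.02  6.02]
straw z 102 45 x [ 7.7  10.99 12.02] y [-5.1   0.16  6.01]
straw z 117 37 x [ 8.71 10.91 11.69] y [-4.51  0.12  5.63]
straw z 132 31 x [ 8.25 10.71 11.38] y [-4.72  1.03  5.79]
```

Hole1 refused it: 14 N gave no further movement. Over hole2 the straw is aligned within about 1 mm, so I'll lower it in.

Emit:
step_arm:
  increments:
    - {"slide": [0.0003,0,0.005],"roll": 0}
    - {"slide": [0.0003,0,0.01],"roll": 0}
    - {"slide": [0.0003,0,0.014],"roll": 0}
    - {"slide": [0.0003,0,0.018],"roll": 0}

```text
t: 26.58
eef_pos: [615.0, 49.4, 234.3]
tcp_rot: [-3.142, 0.0, 1.694]
ft_force: [1.2, -0.7, -0.7]
opening: 0.121
grip_force: 30.0
```

Emit:
step_arm:
  increments:
    - {"slide": [0,0,0.004],"roll": 0}
    - {"slide": [0,0,0.008],"roll": 0}
    - {"slide": [0,0,0.012],"roll": 0}

```text
t: 26.95
eef_pos: [615.1, 49.4, 222.4]
tcp_rot: [3.142, 0.0, 1.694]
ft_force: [-0.2, -0.5, -0.8]
opening: 0.121
grip_force: 30.0
```

Emit:
step_arm:
  increments:
    - {"slide": [-0.0002,0,0.013],"roll": 0}
    - {"slide": [-0.0004,0,0.028],"roll": 0}
    - {"slide": [-0.0006,0,0.043],"roll": 0}
    - {"slide": [-0.0009,0,0.058],"roll": 0}
    - {"slide": [-0.0012,0,0.07],"roll": 0}

```text
t: 27.58
eef_pos: [615.1, 48.1, 151.5]
tcp_rot: [-3.141, 0.0, 1.694]
ft_force: [-0.4, -2.2, 1.3]
opening: 0.121
grip_force: 30.0
```

Emit:
step_arm:
  increments:
    - {"slide": [0,0,0.001],"roll": 0}
    - {"slide": [0,0,0.0025],"roll": 0}
    - {"slide": [0,0,0.0035],"roll": 0}

```text
t: 27.95
eef_pos: [615.3, 48.2, 149.5]
tcp_rot: [3.141, 0.0, 1.694]
ft_force: [-0.7, -1.4, 0.7]
opening: 0.12
grip_force: 30.0
```

Emit:
step_arm:
  increments:
    - {"slide": [0,0,0.001],"roll": 0}
    - {"slide": [0,0,0.002],"roll": 0}
    - {"slide": [0,0,0.003],"roll": 0}

```text
t: 28.32
eef_pos: [615.5, 48.2, 146.7]
tcp_rot: [3.141, 0.0, 1.694]
ft_force: [-1.7, 0.6, 10.8]
opening: 0.12
grip_force: 30.0
```

Emit:
step_arm:
  increments:
    - {"slide": [0,0,0.001],"roll": 0}
    - {"slide": [0,0,0.001],"roll": 0}

```text
t: 28.58
eef_pos: [615.7, 48.3, 146.6]
tcp_rot: [3.139, 0.0, 1.694]
ft_force: [-2.4, -1.0, 12.2]
opening: 0.118
grip_force: 30.0
```

The straw is on the floor at TCP z 146.6 (145.8 expected). I'll ease off, open and lift clear.

Emit:
step_arm:
  increments:
    - {"slide": [0,0,-0.0015],"roll": 0}
    - {"slide": [0,0,-0.0015],"roll": 0}
    - {"slide": [0,0,-0.0015],"roll": 0}
    - {"slide": [0,0,-0.0015],"roll": 0}
    - {"slide": [0,0,-0.0015],"roll": 0}
  fingers: 0.5

```text
t: 29.2
eef_pos: [615.2, 48.2, 146.5]
tcp_rot: [-3.141, 0.0, 1.694]
ft_force: [-0.7, -0.9, 0.6]
opening: 0.496
grip_force: 0.0
```

Emit:
step_arm:
  increments:
    - {"slide": [0,0,-0.02],"roll": 0}
    - {"slide": [0,0,-0.06],"roll": 0}
    - {"slide": [0,0,-0.11],"roll": 0}
    - {"slide": [0,0,-0.14],"roll": 0}
    - {"slide": [0,0,-0.14],"roll": 0}

```text
t: 29.82
eef_pos: [615.8, 48.2, 288.9]
tcp_rot: [3.137, 0.001, 1.694]
ft_force: [-0.5, -0.1, -1.6]
opening: 0.498
grip_force: 0.0
```

Run:
```python
from h import *
np.set_printoptions(precision=1,suppress=True)
s=state();print(s['t'],s['eef_pos'],s['ft_force'],s['opening'])
p,R=tool()
for n in ('wrist','scene','top'):
    c=cam(n); P=cloud(c); im=c['color'].astype(int); save(c,'end_'+n+'.png')
    g=im.max(-1)-im.min(-1)<40; h=np.array([614.7,54.2])
    k=g&(np.linalg.norm(P[...,:2]-h,axis=-1)<22)&(P[...,2]>106)&(P[...,2]<215); q=P[k]
    print(n,'straw pts',len(q)); 
    if len(q)>10: print(np.percentile(q,[2,50,98],axis=0))
    if n!='wrist': continue
    k=(P[...,2]>96)&(P[...,2]<102)&(np.linalg.norm(P[...,:2]-[618,26],axis=-1)<100)&g; q=P[k]; print('plate plane',np.median(q[:,2]),len(q),np.linalg.lstsq(np.c_[q[:,:2]-[618,26],np.ones(len(q))],q[:,2],rcond=None)[0])
    o=(im[...,0]-im[...,2]>60)&(im[...,0]>1.7*im[...,1])&(np.linalg.norm(P[...,:2]-[618,26],axis=-1)<120)&(P[...,2]>80)
    for sg in (-1,1):
        j=o&(sg*(P[...,1]-26)>60); print('hook',j.sum(),np.percentile(P[j],[5,95],axis=0).tolist() if j.any() else '')
```

```text
29.825 [615.8  48.2 288.9] [-0.5 -0.1 -1.6] 0.4979904954797009
wrist straw pts 362
[[609.1  33.  110.8]
 [614.3  57.7 176.2]
 [623.6  60.4 194.3]]
plate plane 99.15142753398871 6598 [-0.   0.  99.1]
hook 80 [[618.1115155337096, -65.9717784633024, 103.29287748760932], [638.980772057989, -61.81206674241595, 108.27239590636785]]
hook 143 [[595.0953305858892, 115.14014121689476, 104.30951831446536], [616.6812588970157, 121.5347445793501, 116.41263406273305]]
scene straw pts 106
[[612.1  49.4 110.2]
 [617.9  53.5 152. ]
 [621.5  60.1 193.4]]
top straw pts 0
```

The straw's top is at 194 mm, as expected for a 190 mm straw on the 4 mm floor in hole2. The plate is level and seated, and the robot is clear, so I'll hand in.

```bash
python3 -c "
from h import *
print(env.job_done())"
```

```text
the job is handed in; nothing more can be done
None
```

The job is handed in at about 30 s: the plate is snapped under both hooks, and the 12 mm straw from the red bore was refused by hole1 (14 N, no movement) and stands on the box floor in hole2 (13.5 mm); I viewed 12 pictures, two over your limit of 10.

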